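# Rock the pendulum gauge on the neck blank's edge to the set facet angle and hold it there

### The arm

A 6-joint arm with a two-finger parallel gripper is mounted at the origin on the work surface; the furniture and walls round the work are solid. World frame = base frame: x ahead of the robot, y to its left, z up, the work surface at z = 0. Lengths are in m, angles in rad, forces in N, time in s.
With the tool pointing down it reaches from about 0.3 to 0.825 m from the base axis. Payload 5.4 kg.
Tool frame: the origin (TCP) lies at the very end of the fingers, on their centre line; the grasp point (between the pads) lies 19 mm behind it; z points along the fingers, y is the line along which they close (so a half turn about z gives the same grasp; the last joint's range is limited). The gripper opens to 92 mm and grips with 3 to 60 N. Pads are 20 mm wide; open, the fingers measure 128 mm over their backs; the gripper's body (75 mm by 189 mm) begins 69 mm behind the grasp point.
Start: joints at [1.079, 0.158, 1.597, -0, 1.386, -0.21], TCP at [0.16, 0.552, 0.215] pointing down, gripper open.
Joint ranges: [-2.91, 2.91], [-0.94, 2.29], [0.18, 2.7], [-1.29, 4.43], [0.17, 2.64], [-3, 3]. Speed limits (rad/s): [2.57, 2.57, 3.14, 3.14, 3.14, 3.14].

### API

Orientations are given as a unit quaternion [x, y, z, w].
In Python, from rig import sense, get_image, get_calibration, close_job gives the robot as it stands. The module is installed in compiled form; this text tells all that it offers.
- The arm moves only by the shell command python3 -m handwheel 'ROWS' [FORCE]. ROWS is a JSON object whose one key "moves" holds a list of rows, each a list of 3 entries, a list of its own where there are three numbers: the opening, from 0 (shut) to 1 (fully open), then the shift along the tool's x, y, z in units of 30 mm (1.0 is 30 mm), then the turn, a rotation vector about the tool's x, y, z in units of 5 degrees (1.0 is 5 degrees). In form: {"moves": [[claw, [dx, dy, dz], [rx, ry, rz]], ...]}. A call has 1 to 5 rows; each row shifts and turns the commanded pose from where the row before left it, along the tool's axes as they then stand; what a row does not reach is not made up. A row lasts 1/12 s, in which the tool goes at most 41.7 mm and 7.16 degrees, less where a joint would pass 70% of its speed; a pose out of reach is approached as far as the arm can. A call is refused whole if a number of a shift passes 1 or a number of a turn 1, either way. A call with a gripper value outside its range is refused whole. The fingers move at their own pace and stop on an object; FORCE is the grip in N (left out, the last holds). Time passes only in rows, so rows that do not move let the fingers close. It gives the time, the measured TCP pose, the force, the opening and the grip force at its end, in the units of the state.
- sense(): the state, without advancing time (a new reading comes with each control period).
- get_image(name): name is "side" or "top"; returns the picture (480x640x3 uint8, blue, green, red); there is no depth.
- get_calibration(name): a dict with "K" (3x3 intrinsics, pixels), "extrinsics" (4x4, takes a point from camera to world coordinates). Camera axes: x right, y down, z forward; pixel columns grow to the right and rows downward; lengths in m; the calibration is good to about 2 mm. A picture is of the moment at which its call begins. get_calibration takes no time and is no camera call.
- close_job(): hands the job in; it is judged then, once.
The state is a dict: "t": time; "qpos": joint angles; "joint_velocities": joint speeds; "joint_torque": joint torques, N m; "ee_pos": TCP position; "tcp_rot": TCP orientation; "wrist_force": force on the tool from outside, world axes, zero at the start; "torque": the same for the moment, N m; "gripper_width": opening from 0.0 (shut) to 1.0 (fully open); "gripper_force": force on a finger pad.
Only numpy, scipy, OpenCV 4.12 (cv2) and the standard library are available. Lean on these libraries where they do the work, as an engineer would, in place of code of your own. Each camera call takes 0.05 s, during which the arm holds its last target. There are 200 camera calls.

### The job

Pick up the pendulum angle gauge by the grip tab on its top and stand its foot flat across the top face of the cello neck blank, between the two pencil lines, with the dial towards you. Then, keeping the foot on the wood, rock the gauge over the left-hand edge of that face until its swinging needle settles within the red band, and finish holding it there, still gripped and resting lightly on that edge, so that I can pencil the new facet. Do not shift the neck blank or knock the other things about.

Things in the scene. Friction and masses are not known exactly. Their poses are not given: they have to be found in the camera images.
- gauge: pendulum angle gauge, 110 long, 26 thick, 140 mm tall, 0.35 kg, standing loose. Origin: centre of the foot's flat underside; z up, y along the 110 mm foot, x through the thickness. White dial looks to its -x. Round grey case of radius 46 mm centred 58 mm up; front bezel and needle reach 15 mm from the middle plane
- grip_tab (a point): middle of the black grip tab on top of the gauge, 120 mm above its origin; tab 22 mm thick (x), 36 mm wide (y), from 100 to 140 mm above the origin; pinch it across its thickness
- needle (a joint): black needle, a free pendulum at the case's centre, always settling plumb, tip up, within about 1 s. Value (rad): 0 with the gauge upright, else how far the gauge leans to its +y side (left, as one faces the dial), so minus its roll about its own x; the needle then shows right of the dial's middle
- needle_tip (a point): tip of the needle, 32 mm from its pivot; this point's z axis points along the needle
- red_band (a joint): red band on the dial, set beforehand to the wanted angle, stiff. Same sign and zero as the needle: needle in mid-band when both values are equal. Set between 0.24 and 0.50 rad, right of the dial's middle. It is 0.12 rad wide: 0.06 either side of its middle
- band_middle (a point): middle of the red band, 36.5 mm from the needle's pivot; this point's z axis points from the pivot to the band
- neck_blank: pale wooden cello neck on a plywood board (340 x 120 x 18 mm), 1.8 kg in all, loose; length along x, tall heel block (104 mm high) at the far +x end, round scroll at -x. Origin: centre of the board's underside. Middle part (x -95 to +95 mm, 48 mm wide): level top face 20 mm wide, 68 mm up, a 45-degree face falling off each side; pencil lines across it at x = -45 and +45 mm
- left_edge (a point): midpoint of the straight edge (along the blank's x) between the top face and the left-hand (+y) 45-degree face: 10 mm to +y of the blank's middle, 68 mm above its origin; the gauge's foot rocks on this edge
- mug: brown mug, 82 x 114 x 91 mm, bystander, origin at the centre of its underside
- plane: small brass thumb plane, 25 x 50 x 30 mm, bystander, origin at the centre of its underside
- sanding_block: wooden sanding block, 51 x 92 x 31 mm, bystander, origin at the centre of its underside
- white_glue: white glue bottle, 60 mm across, 150 mm tall, bystander, origin at the centre of its underside

How it is judged:
On the way:
1. the gripped gauge stands upright with its foot on the top face of the blank, between the pencil lines (contact force between gauge and neck_blank above 0.3 N and angle between gauge's own z axis and vertical below 0.1 rad and z of left_edge in the frame of gauge between -0.006 and 0.006 m and x of gauge in the frame of neck_blank between -0.045 and 0.045 m and contact force between the fingers and gauge above 0.5 N), for 0.2 s.
At the end, for the whole second after the job is handed in: Gauge still gripped, foot on the left-hand edge (within 6 mm, 0.3 to 25 N), within 45 mm of the blank's middle, square across it within 0.17 rad, tilted over 0.15 rad, more than 45 mm above the bench; needle at rest within 0.06 rad of the band's middle; gauge still (angle between the z axis of needle_tip and the z axis of band_middle, either way round below 0.06 rad and velocity of joint needle between -0.3 and 0.3 rad/s and angle between gauge's own z axis and vertical above 0.15 rad and contact force between gauge and neck_blank between 0.3 and 25 N and contact force between the fingers and gauge above 1 N and z of left_edge in the frame of gauge between -0.006 and 0.006 m and y of left_edge in the frame of gauge between -0.05 and 0.05 m and x of gauge in the frame of neck_blank between -0.045 and 0.045 m and angle between the x axis of gauge and the x axis of neck_blank, either way round below 0.17 rad and height (world z) of gauge above 0.045 m and linear speed of gauge below 0.02 m/s); the arm keeps its last pose, push and grip.
It fails at once if the neck blank shifted by more than 25 mm (distance of neck_blank from where it was at the start of the episode above 0.025 m).
It fails at once if a bystander knocked aside (distance of any of mug, plane, sanding_block, white_glue from where it was at the start of the episode above 0.03 m).
It also fails if it takes over 45 s, if anything falls off the work surface, if the arm or the gripper's body presses on something with over 40 N, if the wrist force passes 120 N, or if a joint passes its speed limit or range.

## Working session

There is one attempt and no reset: what is moved stays moved. The work goes in short steps, Python scripts to look and compute and a shell command to move; the robot and the scene stay as the last step left them, time stands still between calls to the robot, and variables do not carry over. Pictures are saved under pics/ and viewed, at most 10 in all, crops included, and the job is handed in when it is done.

```bash
mkdir -p pics; python3 - <<'E'
from rig import *
import cv2,numpy as np
for n in("side","top"):
    cv2.imwrite(f"pics/{n}0.png",get_image(n)); c=get_calibration(n); print(n,np.round(c["K"],1).tolist(),np.round(c["extrinsics"],3).tolist())
print(sense())
E
```

```text
side [[609.1, 0.0, 323.9], [0.0, 609.1, 240.3], [0.0, 0.0, 1.0]] [[0.842, -0.422, 0.336, 0.027], [-0.539, -0.648, 0.538, -0.683], [-0.009, -0.634, -0.773, 1.105], [0.0, 0.0, 0.0, 1.0]]
top [[508.7, 0.0, 317.9], [0.0, 508.7, 239.0], [0.0, 0.0, 1.0]] [[-0.019, -0.996, 0.086, 0.385], [-0.999, 0.017, -0.03, 0.048], [0.028, -0.087, -0.996, 1.377], [0.0, 0.0, 0.0, 1.0]]
{'t': 0.1, 'qpos': array([ 1.07891915e+00,  1.58964524e-01,  1.59809111e+00, -1.16857139e-05,
        1.38621954e+00, -2.10116242e-01]), 'joint_velocities': array([-7.75928245e-04,  8.18002519e-04, -8.33732160e-04,  9.09898432e-05,
        3.76618066e-04,  1.86779397e-04]), 'joint_torque': array([-1.34913089e-04, -3.86510217e+01, -3.22958136e+01,  7.03111058e-02,
        3.40239261e-02, -6.95872723e-05]), 'ee_pos': array([0.15963708, 0.5518068 , 0.21373708]), 'tcp_rot': array([ 1.40413798e-01,  9.90092550e-01, -7.91939843e-04, -2.83859875e-04]), 'wrist_force': array([0.30777094, 0.63479895, 0.79625015]), 'torque': array([ 0.00591683, -0.01236766, -0.00341671]), 'gripper_force': 0.0, 'gripper_width': 1.0002130322760212}
```

View pics/side0.png

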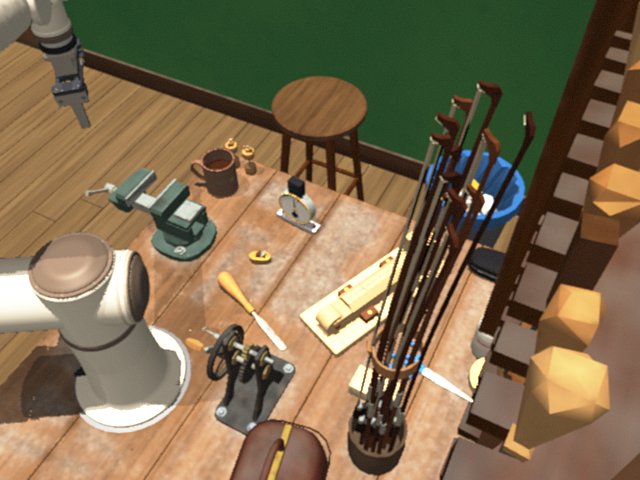

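View pics/top0.png

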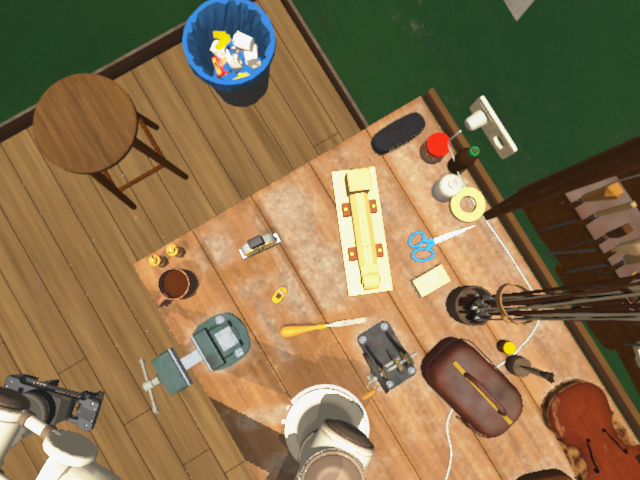

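The side view shows the gauge at about (297,208), and the blank from (325,320) to (410,250), partly hidden by the bows. In the top view the gauge is at (260,243), and the blank has its heel at (358,180) and scroll at (371,280). I'll enlarge crops next.

```bash
python3 - <<'E'
import cv2,numpy as np
t=cv2.imread("pics/top0.png");s=cv2.imread("pics/side0.png")
a=cv2.resize(t[220:270,230:290],None,fx=6,fy=6,interpolation=2)     # 360x300
b=cv2.resize(t[160:300,325:395],None,fx=4,fy=4,interpolation=2)   # 280x560
c=np.zeros((600,660,3),np.uint8);c[:300,:360]=a;c[:560,370:650]=b
a=cv2.resize(s[170:240,270:330],None,fx=4,fy=4,interpolation=2);c[310:590,:240]=a
cv2.imwrite("pics/c1.png",c)
b=cv2.resize(s[230:360,295:440],None,fx=5,fy=4.6,interpolation=2)
b=cv2.resize(s[235:355,295:440],None,fx=5,fy=5,interpolation=2)
cv2.imwrite("pics/c2.png",b)
E
```

```text
(no output)
```

View pics/c1.png

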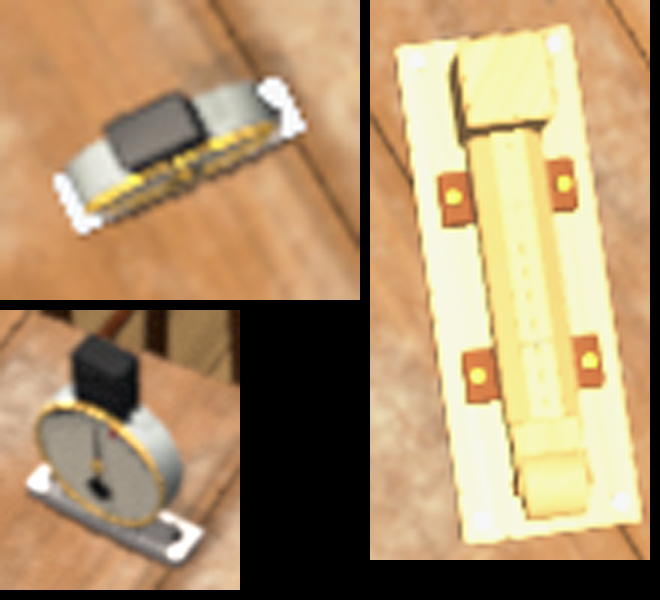

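View pics/c2.png

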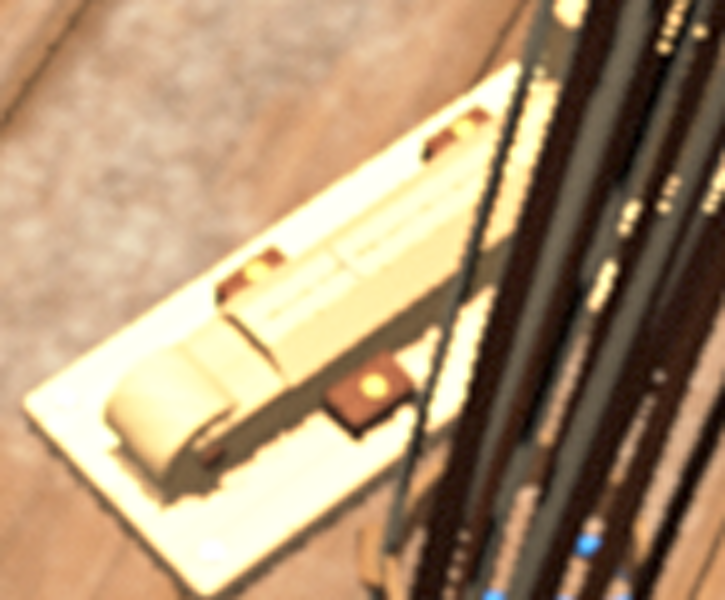

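```bash
cat > h.py <<'E'
import cv2,numpy as np
from rig import *
from scipy.spatial.transform import Rotation as R
C={n:(np.array(get_calibration(n)["K"]),np.array(get_calibration(n)["extrinsics"])) for n in("side","top")}
def ray(n,p):
    K,E=C[n]; return E[:3,3],E[:3,:3]@np.linalg.inv(K)@[*p,1]
def onz(n,p,z):
    o,d=ray(n,p); return o+d*(z-o[2])/d[2]
def tri(pt,ps):
    A=[];b=[]
    for n,p in(("top",pt),("side",ps)):
        o,d=ray(n,p); d=d/np.linalg.norm(d); P=np.eye(3)-np.outer(d,d);A.append(P);b.append(P@o)
    return np.linalg.lstsq(np.vstack(A),np.hstack(b),rcond=None)[0]
def proj(n,X):
    K,E=C[n]; q=K@(E[:3,:3].T@(np.asarray(X)-E[:3,3])); return q[:2]/q[2]
def crop(p,o,s,sh=(0,0)): return (np.array(p)-sh+.5)/s-.5+o
E
python3 - <<'E'
from h import *
np.set_printoptions(precision=4,suppress=True)
G=lambda p:crop(p,(230,220),6); S=lambda p:crop(p,(270,170),4,(0,310)); B=lambda p:crop(p,(325,160),4,(370,0)); D=lambda p:crop(p,(295,235),5)
for a in [(105,128),(190,92),(208,133),(123,165)]: print("tabtop",onz("top",G(a),.14))
for a in [(55,178),(85,235),(272,80),(308,130)]: print("foot",onz("top",G(a),.008))
print("tri foot near-right",tri(G((308,130)),S((203,537))), "left",tri(G((55,178)),S((28,485))))
print("tri tab",tri(G((157,129)),S((107,354))))
for a in [(397,45),(568,27),(640,520),(465,543)]: print("board",onz("top",B(a),.018))
print("tri board",tri(B((465,543)),D((22,403))),tri(B((640,520)),D((205,592))))
print("pencil tri",tri(B((536,345)),D((341,262))))
for a in [(485,140),(517,420),(528,135),(565,415)]: print("edges",onz("top",B(a),.068))
for n,p in (("mug",(175,283)),("plane",(279,295)),("glue",(450,187)),("sand",(431,280)),("vise",(222,343))): print(n,onz("top",p,.05))
E
```

```text
tabtop [0.4898 0.183  0.14  ]
tabtop [0.5039 0.1485 0.14  ]
tabtop [0.4871 0.1414 0.14  ]
tabtop [0.4747 0.1758 0.14  ]
foot [0.479  0.2199 0.008 ]
foot [0.4532 0.2067 0.008 ]
foot [0.5215 0.1224 0.008 ]
foot [0.4986 0.1066 0.008 ]
tri foot near-right [0.5014 0.1027 0.0355] left [ 0.4708  0.2272 -0.0146]
tri tab [0.487  0.1626 0.1433]
board [ 0.6873 -0.0331  0.018 ]
board [ 0.6983 -0.15    0.018 ]
board [ 0.3632 -0.1887  0.018 ]
board [ 0.3503 -0.0712  0.018 ]
tri board [ 0.348  -0.0702  0.0171] [ 0.3618 -0.1874  0.0204]
pencil tri [ 0.4762 -0.1145  0.0733]
edges [ 0.6125 -0.0863  0.068 ]
edges [ 0.4297 -0.1023  0.068 ]
edges [ 0.6154 -0.1145  0.068 ]
edges [ 0.4324 -0.1335  0.068 ]
mug [0.3917 0.3788 0.05  ]
plane [0.3556 0.1115 0.05  ]
glue [ 0.6326 -0.3465  0.05  ]
sand [ 0.3868 -0.2861  0.05  ]
vise [0.2363 0.2586 0.05  ]
```

```bash
cat >> h.py <<'E'
from scipy.linalg import logm,expm
def toolR(psi,th=0):
    c,s=np.cos(psi),np.sin(psi)
    A=np.array([[-s,c,0],[c,s,0],[0,0,-1]]).T   # columns tool x,y,z
    return A@R.from_rotvec([0,-th,0]).as_matrix()
def plan(pos,Rg,N,start=None):
    st=sense(); T0=np.eye(4);T0[:3,:3]=R.from_quat(st["tcp_rot"]).as_matrix();T0[:3,3]=st["ee_pos"]
    T1=np.eye(4);T1[:3,:3]=Rg;T1[:3,3]=pos
    S=np.real(expm(logm(np.linalg.inv(T0)@T1)/N))
    print(N,"x",np.round(S[:3,3]/.03,2).tolist(),np.round(np.degrees(R.from_matrix(S[:3,:3]).as_rotvec())/5,3).tolist())
def red(im,box):
    x0,y0,x1,y1=box; a=im[y0:y1,x0:x1].astype(float); w=np.clip(a[...,2]-np.maximum(a[...,0],a[...,1])-25,0,None)
    return a,w
E
python3 - <<'E'
from h import *
np.set_printoptions(precision=1,suppress=True,linewidth=200)
s=cv2.imread("pics/side0.png")
a=s[190:222,280:312].astype(int)
print("R-G");print((a[...,2]-a[...,1])[6:18,4:24]); print("gray");print(a[...,1][2:32,4:24])
Rg=R.from_euler('z',.41).as_matrix(); o=np.array([.4885,.163,0])
P=lambda p:proj("side",o+Rg@p)
print("pivot",P([-.014,0,.058]),"tip",P([-.014,0,.09]))
for t in(.24,.3,.36,.42,.5):print(t,P([-.014,-.0365*np.sin(t),.058+.0365*np.cos(t)]))
plan([.4885,.163,.2],toolR(.41),18)
E
```

```text
R-G
[[ 4  6  5  5  4  5  5 11 24 32 31 38 32 25 16  9  0 -2 -3 -4]
 [ 4  6  8  6  8  6  7  5  6  9 20 26 33 39 36 28 11 -2 -3 -2]
 [ 6  8  8  8  8 10  7  7  8  6  6  9 19 42 53 45 25  5 -2 -3]
 [ 8 10  7  9  8  9  9  8  8  6  4  4 11 35 55 49 37 20  5 -1]
 [10 10  9  9  9  8  8  7  9  8  6  7 12 42 60 48 33 16 16  5]
 [ 8 10 11 10  9  8  9  8 10  9  6  9 19 37 51 31 38 38 24 16]
 [10 10  9 10 10 10  9 11 10  7  5  6 11 21 23 14 13 38 41 24]
 [ 9  7 11 10 10 10  9 11  9  8  3  5  5 10 10  8  4 14 35 41]
 [ 9 10  8 11  9 11 11  9  9  9  4  6  8  9  7  6  5  7 11 34]
 [ 8  7 10  9 10 12  9 10  8  7  5  7  8  9  8  7  7  6  5 13]
 [ 8 12  8  9  9 10 12 12 11 11  7  7  8  8  8  9 11  9  7  7]
 [ 8  8 10 10  8 10  8 12 16 20 23 14  9 11  9 10  9  8  8  6]]
gray
[[234 249 255 252 195 100  50  35  26  22  22  23  27  19  29  24  18  26  16  14]
 [217 250 255 255 203 152 125  99  80  61  31  19  21  24  22  23  16  15  16  25]
 [127 152 170 162 150 172 167 151 163 143  98  66  36  25  18  23  17  16  30  53]
 [ 69  71  79  83 100 119 121 151 206 201 183 153  95  45  29  16  19  25  61 124]
 [
[... 1633 characters left out ...]
126 149 152 152 151 151]
 [173 156 139 148 162 158 154 154 138 107  68  36  42  80 126 146 152 151 150 149]
 [148 155 152 149 145 148 154 155 152 141 113  89  88 105 127 149 152 153 153 152]
 [120 130 142 152 148 151 151 158 162 158 146 137 135 136 141 150 152 152 152 152]
 [101 110 121 131 139 154 152 158 167 167 163 150 143 138 140 147 151 152 153 150]
 [ 92  88 101 109 122 132 140 146 149 160 169 154 140 133 139 141 147 152 150 151]
 [111  97  90  91 100 111 121 124 127 141 150 147 139 137 146 144 146 149 147 143]]
pivot [295.8 209.9] tip [295.2 200.4]
0.24 [298.2 200.9]
0.3 [299.  201.5]
0.36 [299.7 202.1]
0.42 [300.5 202.7]
0.5 [301.4 203.5]
18 x [-0.96, -0.17, 0.03] [-0.001, 0.0, 0.56]
```

```bash
m='[1,[-0.96,-0.17,0.03],[0,0,0.56]]'; python3 -m handwheel '{"moves":[[1,[-0.96,-0.17,0.03],[0,0,0.56]],[1,[-0.96,-0.17,0.03],[0,0,0.56]],[1,[-0.96,-0.17,0.03],[0,0,0.56]],[1,[-0.96,-0.17,0.03],[0,0,0.56]],[1,[-0.96,-0.17,0.03],[0,0,0.56]]]}' && python3 -m handwheel '{"moves":[[1,[-0.96,-0.17,0.03],[0,0,0.56]],[1,[-0.96,-0.17,0.03],[0,0,0.56]],[1,[-0.96,-0.17,0.03],[0,0,0.56]],[1,[-0.96,-0.17,0.03],[0,0,0.56]],[1,[-0.96,-0.17,0.03],[0,0,0.56]]]}' && python3 -m handwheel '{"moves":[[1,[-0.96,-0.17,0.03],[0,0,0.56]],[1,[-0.96,-0.17,0.03],[0,0,0.56]],[1,[-0.96,-0.17,0.03],[0,0,0.56]],[1,[-0.96,-0.17,0.03],[0,0,0.56]],[1,[-0.96,-0.17,0.03],[0,0,0.56]]]}' && python3 -m handwheel '{"moves":[[1,[-0.96,-0.17,0.03],[0,0,0.56]],[1,[-0.96,-0.17,0.03],[0,0,0.56]],[1,[-0.96,-0.17,0.03],[0,0,0.56]],[1,[0,0,0],[0,0,0]]]}'
python3 - <<'E'
from h import *
s=sense();print(s["t"],s["ee_pos"],s["wrist_force"])
plan([.4885,.163,.2],toolR(.41),2)
i=get_image("side");j=get_image("top")
a=cv2.resize(i[120:240,240:340],None,fx=4,fy=4,interpolation=2);b=cv2.resize(j[200:290,210:310],None,fx=4,fy=4,interpolation=2)
c=np.zeros((480,800,3),np.uint8);c[:,:400]=a;c[:360,400:]=b
cv2.imwrite("pics/g1.png",c)
E
```

```text
t: 0.52
ee_pos: [0.2848, 0.4745, 0.2095]
tcp_rot: [0.261, 0.965, -0.0, -0.0]
wrist_force: [1.0, -0.0, 0.4]
gripper_width: 1.0
gripper_force: 0.0
t: 0.93
ee_pos: [0.3863, 0.3696, 0.2051]
tcp_rot: [0.377, 0.926, -0.0, -0.0]
wrist_force: [0.1, 0.3, 0.3]
gripper_width: 1.0
gripper_force: 0.0
t: 1.35
ee_pos: [0.4594, 0.2434, 0.2006]
tcp_rot: [0.487, 0.873, -0.0, -0.0]
wrist_force: [0.1, 0.1, -0.1]
gripper_width: 1.002
gripper_force: 0.0
t: 1.68
ee_pos: [0.4886, 0.1578, 0.1978]
tcp_rot: [0.551, 0.834, -0.001, 0.0]
wrist_force: [-0.8, -0.0, -0.1]
gripper_width: 1.0
gripper_force: 0.0
1.6833 [0.48860566 0.15784474 0.19784087] [-0.82361953 -0.02512642 -0.10529881]
2 x [0.08, 0.03, -0.04] [-0.007, 0.01, -0.04]
```

View pics/g1.png

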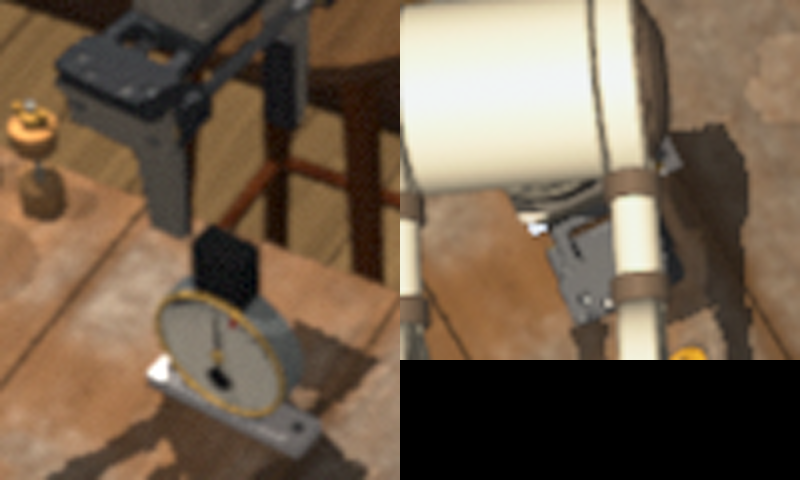

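The grip tab (top centre about (228,245) in the side crop) lies midway below the open fingertips at (175,230) and (285,125), so the gripper is aligned. Next: go down and close.

```bash
python3 -m handwheel '{"moves":[[1,[0.16,0.06,0.6],[0,0,-0.08]],[1,[0,0,0.8],[0,0,0]],[1,[0,0,0.8],[0,0,0]],[1,[0,0,0.75],[0,0,0]],[1,[0,0,0],[0,0,0]]]}' 30
python3 -m handwheel '{"moves":[[0,[0,0,0],[0,0,0]],[0,[0,0,0],[0,0,0]],[0,[0,0,0],[0,0,0]],[0,[0,0,0],[0,0,0]],[0,[0,0,0],[0,0,0]]]}'
python3 -m handwheel '{"moves":[[0,[0,0,0],[0,0,0]],[0,[0,0,0],[0,0,0]],[0,[0,0,0],[0,0,0]],[0,[0,0,0],[0,0,0]],[0,[0,0,0],[0,0,0]]]}'
```

```text
t: 2.2
ee_pos: [0.483, 0.168, 0.1051]
tcp_rot: [0.545, 0.839, -0.003, -0.004]
wrist_force: [-1.0, 0.1, -0.7]
gripper_width: 1.003
gripper_force: 0.0
t: 2.62
ee_pos: [0.4882, 0.1672, 0.1112]
tcp_rot: [0.546, 0.838, 0.001, 0.001]
wrist_force: [-0.1, -0.4, -1.1]
gripper_width: 0.658
gripper_force: 0.0
t: 3.03
ee_pos: [0.4873, 0.167, 0.1099]
tcp_rot: [0.546, 0.838, -0.0, -0.0]
wrist_force: [-0.8, 0.3, -0.1]
gripper_width: 0.298
gripper_force: 0.0
```

```bash
python3 -m handwheel '{"moves":[[0,[0,0,0],[0,0,0]],[0,[0,0,0],[0,0,0]],[0,[0,0,0],[0,0,0]],[0,[0,0,0],[0,0,0]],[0,[0,0,0],[0,0,0]]]}'
python3 -m handwheel '{"moves":[[0,[0,0,-0.5],[0,0,0]],[0,[0,0,-0.8],[0,0,0]],[0,[0,0,-0.8],[0,0,0]],[0,[0,0,-0.8],[0,0,0]],[0,[0,0,-0.8],[0,0,0]]]}'
python3 - <<'E'
from h import *
s=sense();print(s)
print(toolR(.114))
# carry target: 40mm above blank
plan([.5237,-.1009,.068+.11+.03],toolR(.114),12)
E
```

```text
t: 3.45
ee_pos: [0.4873, 0.167, 0.1098]
tcp_rot: [0.546, 0.838, -0.0, -0.0]
wrist_force: [-0.4, -0.5, -0.7]
gripper_width: 0.24
gripper_force: 30.0
t: 3.87
ee_pos: [0.4864, 0.167, 0.2208]
tcp_rot: [0.546, 0.838, -0.001, -0.001]
wrist_force: [0.9, -0.0, -4.4]
gripper_width: 0.239
gripper_force: 30.0
{'t': 3.8667, 'qpos': array([ 9.53335457e-02, -2.60877939e-03,  1.75533517e+00,  8.23839894e-05,
        1.39133765e+00, -3.21013020e-01]), 'joint_velocities': array([-3.93290910e-04, -2.24170110e-01, -3.52403705e-01,  5.01269069e-04,
        5.73409328e-01, -5.20220693e-04]), 'joint_torque': array([ 1.59771214e-01, -3.32834423e+01, -3.30758286e+01,  6.68661715e-02,
       -4.35878048e-01, -1.59249961e-03]), 'ee_pos': array([0.4863959 , 0.16698399, 0.22077076]), 'tcp_rot': array([ 5.45706332e-01,  8.37975579e-01, -7.38125338e-04, -9.91839502e-04]), 'wrist_force': array([ 0.85790911, -0.04491459, -4.44290205]), 'torque': array([-0.02105938,  0.01588809, -0.00230737]), 'gripper_force': 29.998532831668854, 'gripper_width': 0.23883674863867418}
[[-0.11375324  0.99350903  0.        ]
 [ 0.99350903  0.11375324  0.        ]
 [ 0.          0.         -1.        ]]
12 x [-0.75, -0.1, 0.04] [-0.002, -0.0, 0.289]
```

```bash
python3 -m handwheel '{"moves":[[0,[-0.75,-0.1,0],[0,0,0.29]],[0,[-0.75,-0.1,0],[0,0,0.29]],[0,[-0.75,-0.1,0],[0,0,0.29]],[0,[-0.75,-0.1,0],[0,0,0.29]],[0,[-0.75,-0.1,0],[0,0,0.29]]]}'
python3 -m handwheel '{"moves":[[0,[-0.75,-0.1,0],[0,0,0.29]],[0,[-0.75,-0.1,0],[0,0,0.29]],[0,[-0.75,-0.1,0],[0,0,0.29]],[0,[-0.75,-0.1,0],[0,0,0.29]],[0,[-0.75,-0.1,0],[0,0,0.29]]]}'
python3 -m handwheel '{"moves":[[0,[-0.75,-0.1,0],[0,0,0.29]],[0,[-0.75,-0.1,0],[0,0,0.29]],[0,[0,0,0],[0,0,0]],[0,[0,0,0],[0,0,0]],[0,[0,0,0],[0,0,0]]]}'
python3 - <<'E'
from h import *
plan([.5237,-.1009,.068+.11+.02],toolR(.114),2)
i=get_image("side");j=get_image("top")
cv2.imwrite("pics/side2.png",i);cv2.imwrite("pics/top2.png",j)
t=sense()["ee_pos"]; p=proj("side",t).astype(int);q=proj("top",t).astype(int);print(p,q)
a=cv2.resize(i[p[1]-50:p[1]+70,p[0]-50:p[0]+50],None,fx=5,fy=5,interpolation=2);b=cv2.resize(j[q[1]-60:q[1]+60,q[0]-30:q[0]+30],None,fx=5,fy=5,interpolation=2)
cv2.imwrite("pics/g2.png",np.hstack([a,b]))
E
```

```text
t: 4.28
ee_pos: [0.5129, 0.0558, 0.2197]
tcp_rot: [0.598, 0.801, -0.0, -0.001]
wrist_force: [0.2, 0.3, -3.7]
gripper_width: 0.239
gripper_force: 30.0
t: 4.7
ee_pos: [0.5249, -0.0569, 0.2196]
tcp_rot: [0.648, 0.762, -0.0, -0.001]
wrist_force: [-0.3, -0.8, -3.6]
gripper_width: 0.241
gripper_force: 30.0
t: 5.12
ee_pos: [0.5259, -0.1008, 0.22]
tcp_rot: [0.666, 0.746, -0.0, -0.001]
wrist_force: [-0.8, 0.7, -4.7]
gripper_width: 0.235
gripper_force: 30.0
2 x [0.0, -0.04, 0.37] [-0.008, -0.009, -0.007]
[384 225] [366 220]
```

View pics/g2.png

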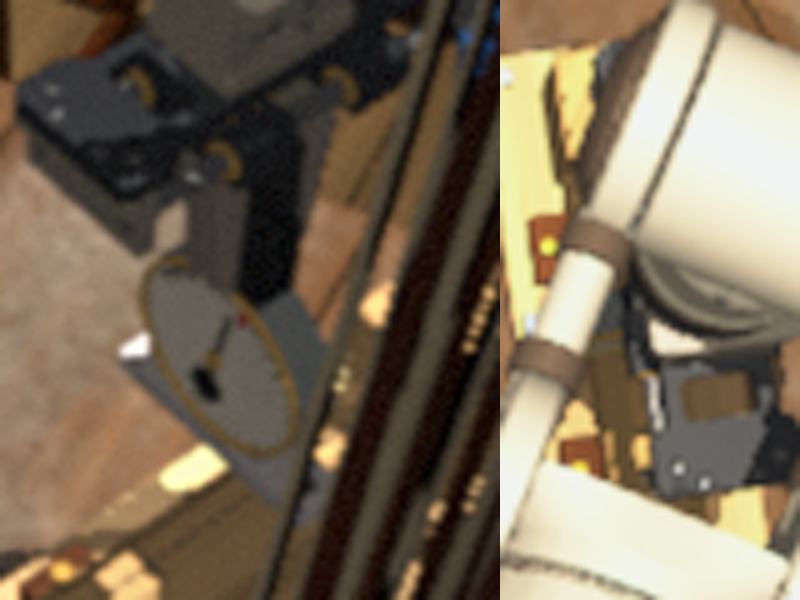

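The gauge hangs in the grip with its foot running from (120,360) to (300,520) and the red band at about (241,322). The needle runs from (210,375) to (228,318) and may still be swinging. I'll lower a little, let it settle and measure.

```bash
python3 -m handwheel '{"moves":[[0,[0,-0.08,0.4],[0,0,0]],[0,[0,0,0.4],[0,0,0]],[0,[0,0,0],[0,0,0]],[0,[0,0,0],[0,0,0]],[0,[0,0,0],[0,0,0]]]}'
python3 -m handwheel '{"moves":[[0,[0,0,0],[0,0,0]],[0,[0,0,0],[0,0,0]],[0,[0,0,0],[0,0,0]],[0,[0,0,0],[0,0,0]],[0,[0,0,0],[0,0,0]]]}'
python3 -m handwheel '{"moves":[[0,[0,0,0],[0,0,0]],[0,[0,0,0],[0,0,0]],[0,[0,0,0],[0,0,0]],[0,[0,0,0],[0,0,0]],[0,[0,0,0],[0,0,0]]]}'
python3 - <<'E'
from h import *
np.set_printoptions(precision=1,suppress=True,linewidth=220)
i=np.mean([get_image("side") for _ in range(6)],axis=0).astype(np.uint8)
cv2.imwrite("pics/side3.png",i)
s=sense();t=s["ee_pos"];print(t,s["tcp_rot"])
Rt=R.from_quat(s["tcp_rot"]).as_matrix(); Rg=np.column_stack([Rt[:,1],Rt[:,0],-Rt[:,2]]); o=t-Rg@[0,0,.11]
P=lambda p:proj("side",o+Rg@p)
x0,y0=355,215
sh=lambda p:(P(p)-(x0,y0)+.5)*8-.5
c=cv2.resize(i[y0:y0+70,x0:x0+75],None,fx=8,fy=8,interpolation=cv2.INTER_CUBIC)
piv=sh([-.014,0,.058]);print("pivot",piv,"tip",sh([-.014,0,.09]),"foot",[sh([-.013,a,b]) for a in(-.055,.055) for b in (0,)])
for a in(.24,.3,.36,.42,.5):print(a,sh([-.014,-.0365*np.sin(a),.058+.0365*np.cos(a)]))
cv2.imwrite("pics/g3.png",c)
E
```

```text
t: 5.63
ee_pos: [0.5239, -0.1015, 0.1966]
tcp_rot: [0.666, 0.746, -0.0, -0.0]
wrist_force: [-0.3, -0.4, -2.9]
gripper_width: 0.235
gripper_force: 30.0
t: 6.05
ee_pos: [0.5242, -0.1018, 0.1971]
tcp_rot: [0.666, 0.746, 0.0, 0.0]
wrist_force: [-0.5, -0.1, -4.0]
gripper_width: 0.241
gripper_force: 30.0
t: 6.47
ee_pos: [0.5241, -0.1018, 0.1969]
tcp_rot: [0.666, 0.746, 0.0, 0.0]
wrist_force: [0.2, 0.2, -3.8]
gripper_width: 0.236
gripper_force: 30.0
[ 0.5 -0.1  0.2] [ 0.7  0.7  0.  -0. ]
pivot [170. 322.] tip [177.4 241.4] foot [array([306. , 593.2]), array([ 20.5, 328.4])]
0.24 [202.3 253.9]
0.3 [208.  260.7]
0.36 [213.6 267.6]
0.42 [219.  274.8]
0.5 [226.  284.7]
```

View pics/g3.png

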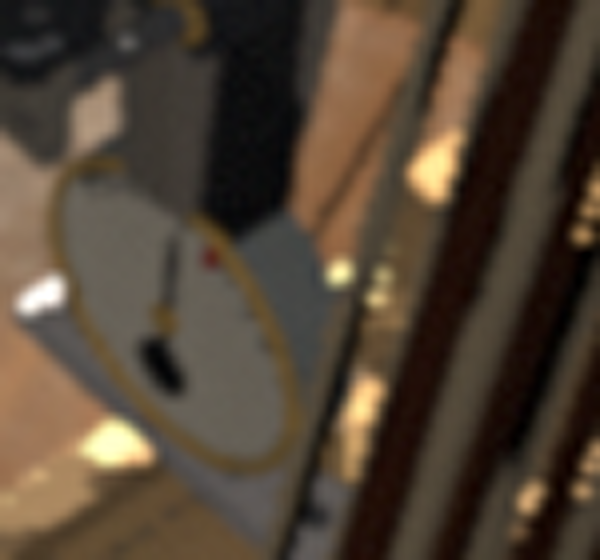

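The settled needle runs from the pivot (163,318) to its tip (172,238), matching plumb, so the gauge sits square in the grip. The red band is at (211,257), which gives about 0.35–0.37 rad. Lowering onto the blank now.

```bash
python3 -m handwheel '{"moves":[[0,[0,0,0.25],[0,0,0]],[0,[0,0,0.2],[0,0,0]],[0,[0,0,0.06],[0,0,0]],[0,[0,0,0],[0,0,0]],[0,[0,0,0],[0,0,0]]]}'
python3 -m handwheel '{"moves":[[0,[0,0,0.06],[0,0,0]],[0,[0,0,0],[0,0,0]],[0,[0,0,0],[0,0,0]]]}'
python3 -m handwheel '{"moves":[[0,[0,0,0.06],[0,0,0]],[0,[0,0,0],[0,0,0]],[0,[0,0,0],[0,0,0]]]}'
```

```text
t: 7.18
ee_pos: [0.5239, -0.1016, 0.1812]
tcp_rot: [0.666, 0.746, -0.0, -0.0]
wrist_force: [1.0, 0.1, -3.5]
gripper_width: 0.238
gripper_force: 30.0
t: 7.43
ee_pos: [0.5241, -0.1018, 0.1799]
tcp_rot: [0.666, 0.746, 0.0, 0.0]
wrist_force: [-0.5, -0.6, -4.4]
gripper_width: 0.237
gripper_force: 30.0
t: 7.68
ee_pos: [0.5241, -0.1018, 0.178]
tcp_rot: [0.666, 0.746, 0.0, 0.0]
wrist_force: [-0.7, 0.1, -3.4]
gripper_width: 0.242
gripper_force: 30.0
```

```bash
python3 -m handwheel '{"moves":[[0,[0,0,0.04],[0,0,0]],[0,[0,0,0],[0,0,0]],[0,[0,0,0],[0,0,0]]]}'
python3 -m handwheel '{"moves":[[0,[0,0,0.04],[0,0,0]],[0,[0,0,0],[0,0,0]],[0,[0,0,0],[0,0,0]]]}'
```

```text
t: 7.93
ee_pos: [0.5243, -0.1018, 0.178]
tcp_rot: [0.666, 0.746, 0.0, 0.0]
wrist_force: [-2.8, 1.6, 5.3]
gripper_width: 0.235
gripper_force: 30.0
t: 8.18
ee_pos: [0.5244, -0.1019, 0.1779]
tcp_rot: [0.666, 0.746, 0.0, 0.001]
wrist_force: [-5.0, 1.6, 11.6]
gripper_width: 0.236
gripper_force: 30.0
```

Contact is firm at TCP z = 0.178 (foot at 0.068, as expected). I'll ease off and hold upright, then start rocking with force checks.

```bash
python3 -m handwheel '{"moves":[[0,[0,0,-0.03],[0,0,0]],[0,[0,0,0],[0,0,0]],[0,[0,0,0],[0,0,0]],[0,[0,0,0],[0,0,0]]]}'
python3 -m handwheel '{"moves":[[0,[0.108,0,0],[0,-0.34,0]],[0,[0.108,0,0.002],[0,-0.34,0]],[0,[0,0,0],[0,0,0]],[0,[0,0,0],[0,0,0]]]}'
```

```text
t: 8.52
ee_pos: [0.5244, -0.1019, 0.178]
tcp_rot: [0.666, 0.746, 0.0, 0.0]
wrist_force: [-3.5, 1.7, 8.2]
gripper_width: 0.241
gripper_force: 30.0
t: 8.85
ee_pos: [0.524, -0.0958, 0.1778]
tcp_rot: [0.665, 0.746, -0.02, 0.024]
wrist_force: [-2.7, -0.5, 6.4]
gripper_width: 0.238
gripper_force: 30.0
```

```bash
python3 -m handwheel '{"moves":[[0,[0.217,0,0.006],[0,-0.68,0]],[0,[0,0,0],[0,0,0]],[0,[0.217,0,0.006],[0,-0.68,0]],[0,[0,0,0],[0,0,0]],[0,[0,0,0],[0,0,0]]]}'
python3 -m handwheel '{"moves":[[0,[0.217,0,0.006],[0,-0.68,0]],[0,[0,0,0],[0,0,0]],[0,[0,0,0],[0,0,0]]]}'
```

```text
t: 9.27
ee_pos: [0.5228, -0.0823, 0.1763]
tcp_rot: [0.663, 0.743, -0.059, 0.068]
wrist_force: [-2.7, 0.7, 6.9]
gripper_width: 0.237
gripper_force: 30.0
t: 9.52
ee_pos: [0.5223, -0.076, 0.1751]
tcp_rot: [0.661, 0.741, -0.079, 0.09]
wrist_force: [-1.4, 0.5, 5.9]
gripper_width: 0.236
gripper_force: 30.0
```

```bash
python3 -m handwheel '{"moves":[[0,[0.21,0,0.006],[0,-0.66,0]],[0,[0,0,0],[0,0,0]],[0,[0.21,0,0.006],[0,-0.66,0]],[0,[0,0,0],[0,0,0]],[0,[0,0,0],[0,0,0]]]}'
python3 -m handwheel '{"moves":[[0,[0,0,-0.01],[0,0,0]],[0,[0,0,0],[0,0,0]],[0,[0,0,0],[0,0,0]],[0,[0,0,0],[0,0,0]],[0,[0,0,0],[0,0,0]]]}'
python3 -m handwheel '{"moves":[[0,[0,0,0],[0,0,0]],[0,[0,0,0],[0,0,0]],[0,[0,0,0],[0,0,0]],[0,[0,0,0],[0,0,0]],[0,[0,0,0],[0,0,0]]]}'
python3 - <<'E'
from h import *
np.set_printoptions(precision=1,suppress=True,linewidth=220)
i=np.mean([get_image("side") for _ in range(8)],axis=0).astype(np.uint8)
s=sense();t=s["ee_pos"];Rt=R.from_quat(s["tcp_rot"]).as_matrix(); Rg=np.column_stack([Rt[:,1],Rt[:,0],-Rt[:,2]]); o=t-Rg@[0,0,.11]
print("tilt",np.arccos(Rg[2,2]),"origin",o*1000,s["wrist_force"])
P=lambda p:proj("side",o+Rg@p)
c0=P([-.014,0,.07]).astype(int); x0,y0=c0-(28,25)
sh=lambda p:(P(p)-(x0,y0)+.5)*10-.5
th=np.arccos(Rg[2,2])
pol=lambda a,r,x:sh([x,-r*np.sin(a),.058+r*np.cos(a)])
print("pivot",pol(0,0,-.015),"needle plumb tip",pol(th,.032,-.015))
for a in(.24,.3,.36,.42,.5):print(a,pol(a,.0365,-.013))
cv2.imwrite("pics/g4.png",cv2.resize(i[y0:y0+55,x0:x0+60],None,fx=10,fy=10,interpolation=cv2.INTER_CUBIC))
E
```

```text
t: 9.93
ee_pos: [0.5215, -0.0635, 0.1714]
tcp_rot: [0.655, 0.735, -0.116, 0.133]
wrist_force: [-0.8, 1.2, 6.1]
gripper_width: 0.236
gripper_force: 30.0
t: 10.35
ee_pos: [0.5215, -0.0638, 0.1715]
tcp_rot: [0.656, 0.734, -0.115, 0.132]
wrist_force: [1.0, 3.3, 6.1]
gripper_width: 0.236
gripper_force: 30.0
t: 10.77
ee_pos: [0.5215, -0.0638, 0.1715]
tcp_rot: [0.656, 0.734, -0.115, 0.132]
wrist_force: [0.3, 3.5, 5.6]
gripper_width: 0.236
gripper_force: 30.0
tilt 0.352657319123983 origin [ 526.3 -101.5   68.3] [0.8 3.  5.6]
pivot [293.9 307.5] needle plumb tip [301.1 209.5]
0.24 [295.8 178.9]
0.3 [303.1 184.8]
0.36 [310.5 191.3]
0.42 [317.8 198.1]
0.5 [327.5 207.8]
```

View pics/g4.png

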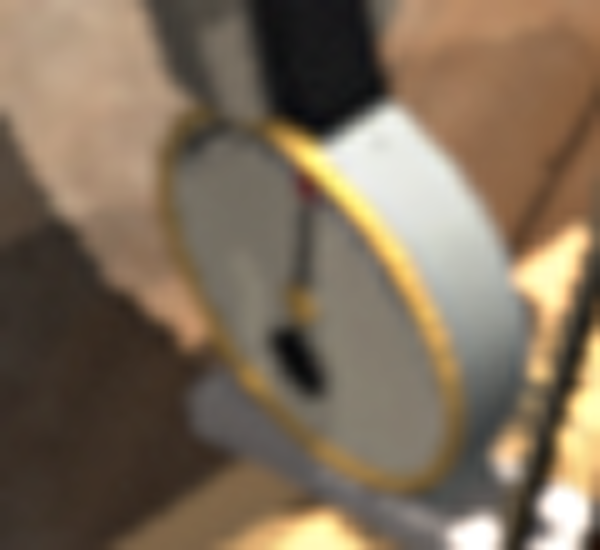

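The needle (pivot (301,304), tip (307,205)) points at the lower part of the red band, whose centre is at about (307,185). I'll refine this with a red-centroid fit over both tilts.

```bash
python3 - <<'E'
from h import *
from scipy.optimize import least_squares
np.set_printoptions(precision=2,suppress=True,linewidth=220)
cur=np.mean([get_image("side") for _ in range(10)],axis=0); cv2.imwrite("pics/side5.png",cur)
up=cv2.imread("pics/side3.png").astype(float)
def frame(t,q):
    Rt=R.from_quat(q).as_matrix(); Rg=np.column_stack([Rt[:,1],Rt[:,0],-Rt[:,2]]); return t-Rg@[0,0,.11],Rg
s=sense(); q=s["tcp_rot"]
F=[frame(np.array([.5241,-.1018,.1969]),[.666,.746,0,0]),frame(s["ee_pos"],q)]
hint=[crop((211,257),(355,215),8)]
o,Rg=F[1]; c0=proj("side",o+Rg@[-.014,0,.07]).astype(int)-(28,25); hint.append(crop((307,185),c0,10))
piv=[crop((163,318),(355,215),8),crop((301,304),c0,10)]; tip=[crop((172,238),(355,215),8),crop((307,205),c0,10)]
obs=[]
for im,h in((up,hint[0]),(cur,hint[1])):
    x,y=np.round(h).astype(int); a=im[y-4:y+5,x-4:x+5]
    w=np.clip((a[...,2]-a[...,1])-1.0*np.clip(a[...,1]-a[...,0],0,None)-8,0,None); Y,X=np.mgrid[y-4:y+5,x-4:x+5]
    print(w.round()[1:8,1:8]); obs.append(np.array([(w*X).sum(),(w*Y).sum()])/w.sum()); print(h,obs[-1])
def band(k,a,d): o,Rg=F[k]; return proj("side",o+Rg@[d,-.0365*np.sin(a),.058+.0365*np.cos(a)])
off=[]
for k,th in((0,0),(1,.3527)):
    o,Rg=F[k]; m=lambda r:proj("side",o+Rg@[-.0145,-r*np.sin(th),.058+r*np.cos(th)])
    off.append((piv[k]-m(0)+tip[k]-m(.032))/2); print("off",off[-1],piv[k]-m(0),tip[k]-m(.032))
for ks in([0],[1],[0,1]):
    r=least_squares(lambda v:np.hstack([band(k,v[0],v[1]/100)+off[k]-obs[k] for k in ks]),[.35,-1.3]);print(ks,r.x,r.fun)
E
```

```text
[[ 0.  0.  0.  0.  0.  0.  0.]
 [ 0.  0.  0.  0.  0.  0.  0.]
 [ 0.  0. 10. 17.  0.  0.  0.]
 [ 0.  0. 15. 29.  0.  0.  0.]
 [ 0.  0.  3. 13.  0.  0.  0.]
 [ 0.  0.  0.  0.  0.  0.  0.]
 [ 0.  0.  0.  0.  0.  0.  0.]]
[380.94 246.69] [380.68 246.87]
[[ 0.  0.  0.  0.  0.  0.  0.]
 [ 0.  0.  0.  0.  0.  0.  0.]
 [ 0.  0.  9.  0.  0.  0.  0.]
 [ 0.  0. 10. 32.  0.  0.  0.]
 [ 0.  0.  1. 22. 18.  0.  0.]
 [ 0.  0.  0.  1.  4.  0.  0.]
 [ 0.  0.  0.  0.  0.  0.  0.]]
[370.25 243.05] [370.03 243.44]
off [-0.61 -0.6 ] [-0.71 -0.64] [-0.51 -0.57]
off [ 0.47 -0.29] [ 0.53 -0.24] [ 0.41 -0.35]
[0] [ 0.34 -1.32] [-0.  0.]
[1] [ 0.33 -1.46] [0. 0.]
[0, 1] [ 0.33 -1.39] [-0.33  0.1   0.31 -0.13][ WARN:0@10.243] global loadsave.cpp:1063 imwrite_ Unsupported depth image for selected encoder is fallbacked to CV_8U.
```

```bash
python3 -m handwheel '{"moves":[[0,[-0.055,0,0],[0,0.17,0]],[0,[0,0,0],[0,0,0]],[0,[0,0,0],[0,0,0]],[0,[0,0,0],[0,0,0]],[0,[0,0,0],[0,0,0]]]}'
python3 -m handwheel '{"moves":[[0,[0,0,0],[0,0,0]],[0,[0,0,0],[0,0,0]],[0,[0,0,0],[0,0,0]],[0,[0,0,0],[0,0,0]],[0,[0,0,0],[0,0,0]]]}'
python3 -m handwheel '{"moves":[[0,[0,0,0],[0,0,0]],[0,[0,0,0],[0,0,0]],[0,[0,0,0],[0,0,0]],[0,[0,0,0],[0,0,0]],[0,[0,0,0],[0,0,0]]]}'
python3 - <<'E'
from h import *
i=np.mean([get_image("side") for _ in range(8)],axis=0).astype(np.uint8)
s=sense();t=s["ee_pos"];Rt=R.from_quat(s["tcp_rot"]).as_matrix();o=t+Rt@[0,0,.11]
print("tilt",np.arccos(-Rt[2,2]),"origin",o,s["wrist_force"],s["gripper_force"])
x,y=proj("side",o-Rt@[0,0,.07]).astype(int)-(35,30)
cv2.imwrite("pics/g5.png",cv2.resize(i[y:y+60,x:x+80],None,fx=10,fy=10,interpolation=cv2.INTER_CUBIC))
E
```

```text
t: 12.08
ee_pos: [0.5216, -0.0653, 0.172]
tcp_rot: [0.657, 0.735, -0.11, 0.127]
wrist_force: [1.5, 3.0, 6.4]
gripper_width: 0.238
gripper_force: 30.0
t: 12.5
ee_pos: [0.5216, -0.0653, 0.1721]
tcp_rot: [0.657, 0.735, -0.11, 0.127]
wrist_force: [1.4, 4.2, 6.8]
gripper_width: 0.234
gripper_force: 30.0
t: 12.92
ee_pos: [0.5216, -0.0653, 0.172]
tcp_rot: [0.657, 0.735, -0.11, 0.127]
wrist_force: [0.0, 3.4, 5.7]
gripper_width: 0.239
gripper_force: 30.0
tilt 0.33804253419307334 origin [ 0.52619645 -0.10152707  0.06826654] [0.97656029 3.51702872 7.11526827] 30.004005432128906
```

View pics/g5.png

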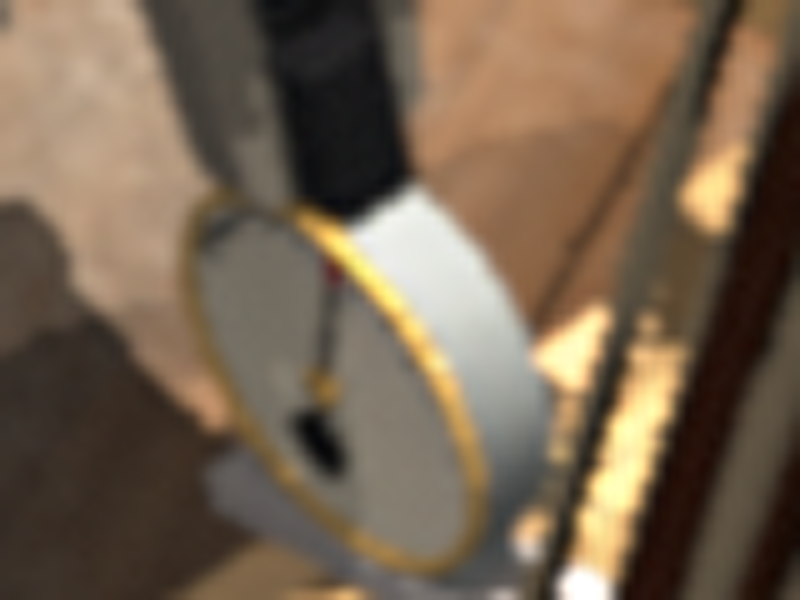

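The needle runs from the pivot (323,388) to its tip (331,285) and points straight at the red band at (333,270). Contact is about 10 N and the gauge is still, so I'm handing in.

```bash
python3 -c "
from rig import close_job
print(close_job())"
```

```text
the job is handed in; nothing more can be done
None
```

The job is handed in (no verdict came back): the gauge stood upright on the blank and is now held still, leaning about 0.34 rad over the left edge at roughly 10 N, with its needle in line with the red band.

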